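# Take the combination lock off the paint chest

### The job

Unlock the paint chest: turn the lock's dial, click by click, until its pointer sits in the notch facing the small rib on the lock, then pull the lock straight up off its shackle and hold it up, upright and still, about 10 cm above where it sat. Finish while still holding the lock in the gripper; leave the jar, tape roll and spray can where they are.

Things in the scene. Friction and masses are not known exactly. Their poses are not given: they have to be found in the camera images.
- chest: Fixed low wooden chest, lid 270 x 390 mm (x, y), lid top 100 mm above the bench; origin at the centre of its underside. Amid the lid stands a U shackle of 8 mm bar: bend below, legs upright at y = +24 and -24 mm, each with a round shoulder (18 mm wide, top 137 mm above the bench) on which the lock sits; 23 mm of leg go on up into the lock.
- lock: Loose lock, about 0.4 kg: metal block 44 (x) x 76 (y) x 41 mm high, dial on top; origin at the centre of its underside, axes parallel to the chest's at the start. Two holes below take the legs with 1.5 mm play. Dial off its setting: it rises only 3 mm, then stops hard. Dial within 8 degrees of it: it draws straight up, free after 25 mm. Pull by the dial's bar or the block.
- dial (a joint): Angle of the dial on the lock, rad, growing counter-clockwise seen from above, no end stops. Opens at 0 or any full turn (6.283): pointer facing the rib. Ten clicks a turn, 0.628 apart, one at the setting; passing one takes about 0.08 N m, a dial let go snaps to the nearest. Starts at a click 1 to 5 clicks from the setting, either way (reads 0.6 to 5.7).
- dial_grip (a point): Point to grip the dial, on its axis, 68 mm above the lock's underside. Dial: flat disc 46 mm across, top 46.5 mm above the lock's underside, with an upright bar 12 mm thick, 32 mm long, from 46.5 to 76.5 mm above the lock's underside. The point turns with the dial: bar long along y, thin along x; +y is the pointer's side.
- pointer (a point): Outer end of the dial's pointer: a thin blade (4 mm wide, 9 mm high) running out from one end only of the bar, its end 27 mm from the dial's axis.
- index (a point): Inner end of the small raised rib (5 x 9 mm, 5 mm high) on top of the lock block, 29 mm from the dial's axis on the lock's +y side: the pointer faces it when the dial is set to open.
- shackle (a point): Point fixed on the chest midway between the shackle legs at the height of their shoulders, 137 mm above the bench; the lock's origin is here while it is locked on.
- jar: Bystander: closed jar, 48 mm across, 65 mm high, standing on the lid; origin at the centre of its underside.
- tape: Bystander: roll of tape, a ring 84 mm across and 24 mm high, lying on the lid; origin at the centre of its underside.
- spray: Bystander: spray can, 62 mm across, 190 mm high, standing on the bench; origin at the centre of its underside.

How it is judged:
By the outcome, as a careful person would: the job done as asked, in the order asked, and still so for the second after the job is handed in, while the arm keeps its last pose, push and grip.
It also fails if it takes over 67 s, if anything falls off the work surface, if the arm or the gripper's body presses on something with over 40 N, if the wrist force passes 120 N, or if a joint passes its speed limit or range.

### The arm

A 6-joint arm with a two-finger parallel gripper is mounted at the origin on the work surface. World frame = base frame: x ahead of the robot, y to its left, z up, the work surface at z = 0. Lengths are in m, angles in rad, forces in N, time in s.
With the tool pointing down it reaches from about 0.25 to 0.725 m from the base axis. Payload 4 kg.
Tool frame: the origin (TCP) lies midway between the tips of the shut fingers; the grasp point (between the pads) lies 19 mm behind it; z points along the fingers, x is the direction in which the jaws open and shut, and the axes are right-handed (so a half turn about z gives the same grasp; the last joint's range is limited). The gripper opens to 85 mm and grips with 20 to 120 N. Pads are 22 mm wide; open, the fingers measure 114 mm over their backs; the gripper's body (76 mm by 85 mm) begins 54 mm behind the grasp point. The pads swing forward as they close: fully open they stand 13 mm farther back than shut.
Start: joints at [1.266, 0.241, 0.005, 1.335, 0, 1.571], TCP at [0.15, 0.477, 0.231] pointing down, gripper open.
Joint ranges: [-2.72, 2.72], [-1.05, 1.87], [-1.09, 1.28], [-1.99, 2.15], [-1.42, 1.44], [-3.14, 3.14]. Speed limits (rad/s): [2.79, 2.79, 3.14, 3.14, 3.14, 3.14].

### API

Orientations are given as a unit quaternion [x, y, z, w].
In Python, from workcell import bot gives the robot as it stands.
- The arm moves only by the tool drive_tool, never from a script. Its argument "rows" is text: rows parted by semicolons, each of 5 numbers parted by spaces: the finger opening in mm, from 0 to 85.4, then the shift along the tool's x, y, z in mm, then the turn about the tool's z in rad. A call has 1 to 12 rows; each row shifts and turns the commanded pose from where the row before left it, along the tool's axes as they then stand; what a row does not reach is not made up. A row lasts 1/10 s, in which the tool goes at most 50 mm and 8.59 degrees, less where a joint would pass 70% of its speed; a pose out of reach is approached as far as the arm can. A call is refused whole if a number of a shift passes 50 or a number of a turn 0.15, either way. A call with a gripper value outside its range is refused whole. The fingers move at their own pace and stop on an object; the grip force is fixed at half the most. Time passes only in rows, so rows that do not move let the fingers close. It gives the time, the measured TCP pose, the force and the opening at its end, in the units of the state.
- bot.get_obs(): the state, without advancing time (a new reading comes with each control period).
- bot.camera(name): name is "side" or "top"; returns a dict with "image" (420x560x3 uint8, red, green, blue), "vertical_fov" (degrees; the focal length in pixels is half the picture's height over the tangent of half this angle, whatever the lens; pixels are square), "cx", "cy" (the principal point, pixels), "R" (3x3) and "t" (3): a world point X has camera coordinates R X + t. Camera axes: x right, y down, z forward; pixel columns grow to the right and rows downward; lengths in m; the calibration is good to about 2 mm. A picture is of the moment at which its call begins. There is no depth.
- bot.job_done(): hands the job in, once; it reports no verdict.
The state is a dict: "clock": time; "joint_pos": joint angles; "joint_vel": joint speeds; "tau": joint torques, N m; "eef_pos": TCP position; "tool_rot": TCP orientation; "ft_force": force on the tool from outside, world axes, zero at the start; "ft_torque": the same for the moment, N m; "grip_width": finger opening in m.
Only numpy, scipy, OpenCV 4.12 (cv2) and the standard library are available. Lean on these libraries where they do the work, as an engineer would, in place of code of your own. Each camera call takes 0.05 s, during which the arm holds its last target. There are 200 camera calls.

## Working session

There is one attempt and no reset: what is moved stays moved. The work goes in short steps, Python scripts to look and compute and a tool call to move; the robot and the scene stay as the last step left them, time stands still between calls to the robot, and variables do not carry over. Pictures are saved under pics/ and viewed, about 8 in all and at most 12, crops included, and the job is handed in when it is done.

Besides the shell and the picture viewer there is one more tool, called after "Emit:" as a command line: name --argument value ..., lists and objects as JSON in quotes. drive_tool: Moves the arm, as the interface text tells. Its arguments: {"type":"object","properties":{"rows":{"type":"string"}},"required":["rows"]}

```bash
mkdir -p pics; cat > h.py <<'E'
import numpy as np, cv2
from workcell import bot
def cam(n,save=None,crop=None,scale=1):
    c=bot.camera(n); im=c["image"][:,:,::-1].copy()
    c["f"]=im.shape[0]/2/np.tan(np.radians(c["vertical_fov"])/2)
    c["R"]=np.array(c["R"]);c["t"]=np.array(c["t"])
    if save:
        o=im if crop is None else im[crop[1]:crop[3],crop[0]:crop[2]]
        cv2.imwrite("pics/"+save,cv2.resize(o,None,fx=scale,fy=scale,interpolation=cv2.INTER_CUBIC))
    return c,im
def plane(c,u,v,z):
    d=c["R"].T@np.array([(u-c["cx"])/c["f"],(v-c["cy"])/c["f"],1]); o=-c["R"].T@c["t"]
    return o+d*(z-o[2])/d[2]
def proj(c,X):
    p=c["R"]@np.array(X)+c["t"]; return p[:2]/p[2]*c["f"]+[c["cx"],c["cy"]]
E
python3 - <<'E'
from h import *
np.set_printoptions(precision=4,suppress=True)
a,i=cam("top","top0.png"); b,j=cam("side","side0.png")
for c in(a,b): print(c["f"],c["cx"],c["cy"],-c["R"].T@c["t"],c["R"].tolist())
print(bot.get_obs())
E
```

```text
390.29938304929954 273.24628986527335 207.4743942810466 [ 0.4608 -0.1347  1.0497] [[-0.02566454224597196, -0.9996699143101005, 0.0011805484067941852], [-0.9961283888906338, 0.02547425818009668, -0.08413854655462098], [0.08408070002952563, -0.003335355065033036, -0.9964533663394063]]
509.4132169100333 281.1753605431372 213.22834726204766 [0.4779 0.9432 0.8138] [[-0.9968764166048428, -0.07825417830377093, 0.010662719872972024], [-0.05058099025305747, 0.5289162884303376, -0.8471653458788881], [0.06065454180939752, -0.845058485201514, -0.5312223481244124]]
{'clock': 0.1, 'joint_pos': array([ 1.266 ,  0.2414,  0.0039,  1.3352, -0.    ,  1.5708]), 'joint_vel': array([ 0.0007, -0.0014,  0.003 , -0.0003, -0.0007, -0.0003]), 'tau': array([ -0.    , -37.3138,  25.3009,   0.0109,  -0.    ,   0.    ]), 'eef_pos': array([0.1499, 0.4764, 0.2305]), 'tool_rot': array([ 0.8062,  0.5916, -0.0007,  0.0006]), 'ft_force': array([ 0.2252, -0.2012,  0.2367]), 'ft_torque': array([-0.0193, -0.002 , -0.007 ]), 'grip_width': 0.08587983640435222}
```

View pics/top0.png

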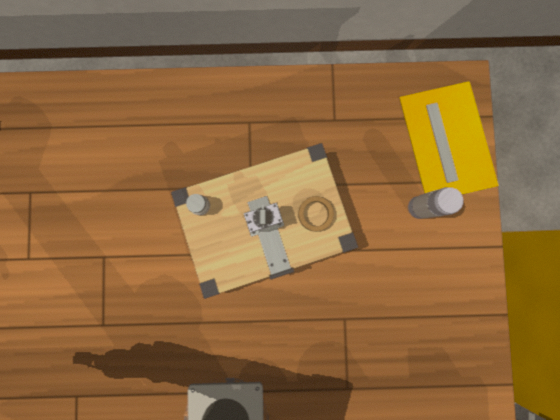

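View pics/side0.png

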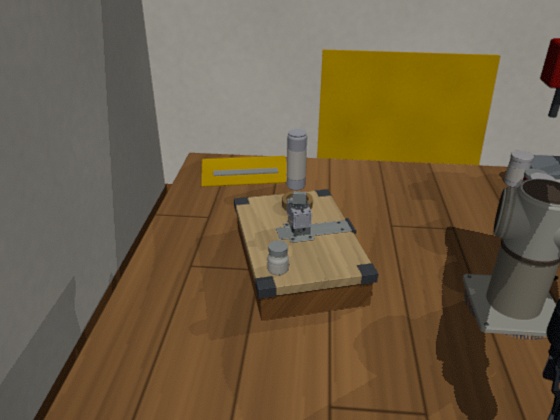

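Top view: chest centred near (265,221), lock near (264,217), jar (197,203), tape (317,213), spray (435,203). Side view: lock at (299,213), jar (278,258) in front of it. Next I'll zoom on the lock and compute the chest's corners.

```bash
python3 - <<'E'
from h import *
np.set_printoptions(precision=4,suppress=True)
a,i=cam("top"); b,j=cam("side")
A=cv2.resize(i[187:247,224:304],None,fx=7,fy=7,interpolation=cv2.INTER_CUBIC)
B=cv2.resize(j[185:245,264:334],None,fx=7,fy=7,interpolation=cv2.INTER_CUBIC)
cv2.imwrite("pics/z1.png",A); cv2.imwrite("pics/z2.png",B)
for s,z in[((264,217),.2),((197,203),.165),((317,213),.124),((448,201),.19),((182,195),.1),((317,152),.1),((348,243),.1),((208,289),.1)]: print(s,plane(a,*s,z))
E
```

```text
(264, 217) [ 0.5121 -0.1168  0.2   ]
(197, 203) [0.5501 0.0356 0.165 ]
(317, 213) [ 0.523  -0.2414  0.124 ]
(448, 201) [ 0.5378 -0.5248  0.19  ]
(182, 195) [0.5772 0.0847 0.1   ]
(317, 152) [ 0.6757 -0.2495  0.1   ]
(348, 243) [ 0.4499 -0.3167  0.1   ]
(208, 289) [0.3487 0.0237 0.1   ]
```

View pics/z1.png

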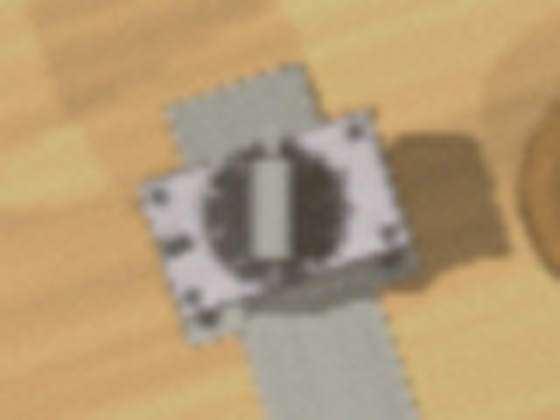

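View pics/z2.png

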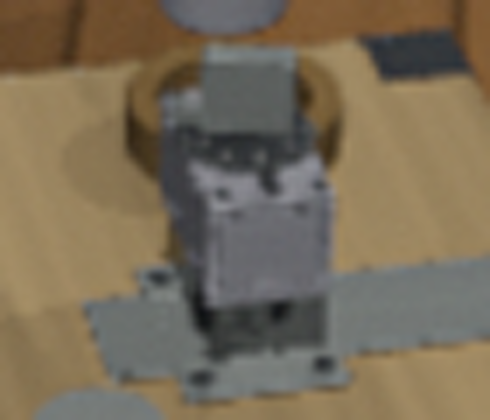

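```bash
python3 - <<'E'
from h import *
np.set_printoptions(precision=4,suppress=True)
a,i=cam("top"); b,j=cam("side")
f=lambda u,v,o:((u+.5)/7-.5+o[0],(v+.5)/7-.5+o[1])
o=(224,187)
print("bar",plane(a,*f(271,207,o),.2135),"block",plane(a,*f(278.5,215,o),.178))
p,q=[plane(a,*f(*s,o),.178) for s in((370,112),(145,187))]; d=q-p; print("edge",np.linalg.norm(d),np.degrees(np.arctan2(d[1],d[0])))
r=plane(a,*f(177,243,o),.183);print("rib",r)
p,q=[plane(a,*f(*s,o),.2135) for s in((270,262),(272,155))]; d=q-p; print("barlen",np.linalg.norm(d),np.degrees(np.arctan2(d[1],d[0])))
# side: bar top edge mid -> z .2135
o=(264,185)
for s in((205,47),(296,47),(205,132),(290,135)): print(s,plane(b,*f(*s,o),.2135),plane(b,*f(*s,o),.1855))
# two-view: bar axis; ray intersection of bar centre
E
```

```text
bar [ 0.5133 -0.1135  0.2135] block [ 0.5129 -0.1149  0.178 ]
edge 0.07588991118601651 107.04552788629852
rib [ 0.5045 -0.0826  0.183 ]
barlen 0.03285813286554914 -2.4043410430103647
(205, 47) [ 0.5265 -0.1126  0.2135] [ 0.5287 -0.1618  0.1855]
(296, 47) [ 0.4956 -0.1156  0.2135] [ 0.4964 -0.165   0.1855]
(205, 132) [ 0.5232 -0.0564  0.2135] [ 0.5253 -0.1031  0.1855]
(290, 135) [ 0.4954 -0.0572  0.2135] [ 0.4962 -0.1039  0.1855]
```

Emit:
drive_tool --rows "85 0 0 -20 -0.138; 85 0 0 -20 -0.138; 85 0 0 0 0"

```text
clock: 0.6
eef_pos: [0.1505, 0.4784, 0.2739]
tool_rot: [0.717, 0.697, 0.002, -0.001]
ft_force: [0.3, -0.2, -0.2]
grip_width: 0.085
```

Emit:
drive_tool --rows "85 -36 24 0 0;85 -36 24 0 0;85 -36 24 0 0;85 -36 24 0 0;85 -36 24 0 0;85 -36 24 0 0;85 -36 24 0 0;85 -36 24 0 0;85 -36 24 0 0;85 -36 24 0 0;85 -36 24 0 0;85 -36 24 0 0"

```text
clock: 1.8
eef_pos: [0.4258, 0.0351, 0.2706]
tool_rot: [0.718, 0.696, -0.0, -0.0]
ft_force: [0.5, 1.1, 0.2]
grip_width: 0.0851
```

```bash
python3 -c "
from h import *
o=bot.get_obs();print(o['joint_pos'],o['eef_pos'],o['tool_rot'])"
```

```text
[ 8.20560850e-02  8.13934399e-02 -8.47734350e-02  1.40506706e+00
  1.37960206e-04  1.13658745e-01] [0.42582088 0.03506184 0.27061789] [ 7.18191261e-01  6.95845715e-01 -1.25316593e-04 -1.92170159e-04]
```

Emit:
drive_tool --rows "85 -36 23 0 0;85 -36 23 0 0;85 -36 23 0 0;85 -30 20 0 0;85 -7 2 0 0;85 0 0 0 0;85 0 0 0 0"

```text
clock: 2.5
eef_pos: [0.5115, -0.11, 0.2707]
tool_rot: [0.717, 0.697, -0.0, -0.001]
ft_force: [0.3, -0.2, -0.4]
grip_width: 0.0853
```

```bash
python3 -c "
from h import *
o=bot.get_obs();print(o['eef_pos'])
cam('side','s1.png',(230,60,380,260),3)"
```

```text
[ 0.51149228 -0.10999485  0.27073886]
```

View pics/s1.png

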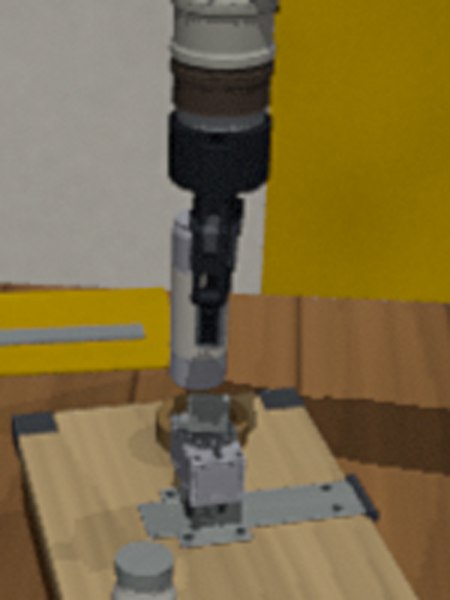

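Emit:
drive_tool --rows "85 -2 1 20 0;85 0 0 20 0;85 0 0 20 0;60 0 0 15 0;40 0 0 7 0;30 0 0 0 0;24 0 0 0 0;24 0 0 0 0"

```text
clock: 3.35
eef_pos: [0.5139, -0.1126, 0.1905]
tool_rot: [0.717, 0.697, 0.001, 0.001]
ft_force: [-0.1, 0.3, 0.5]
grip_width: 0.0241
```

```bash
python3 -c "
from h import *
o=bot.get_obs();print(o['eef_pos'],o['grip_width'],o['ft_force'])
cam('top','t2.png',(224,177,304,257),6)
c,i=cam('side'); cv2.imwrite('pics/s2.png',cv2.resize(i[170:250,254:344],None,fx=6,fy=6,interpolation=2))
a=cv2.imread('pics/t2.png');b=cv2.imread('pics/s2.png');h=480;cv2.imwrite('pics/m2.png',cv2.resize(np.hstack([a,b]),(800,376)))"
```

```text
[ 0.51389437 -0.11260936  0.1905215 ] 0.02409116222648851 [-0.13132645  0.25693299  0.46856941]
```

View pics/m2.png

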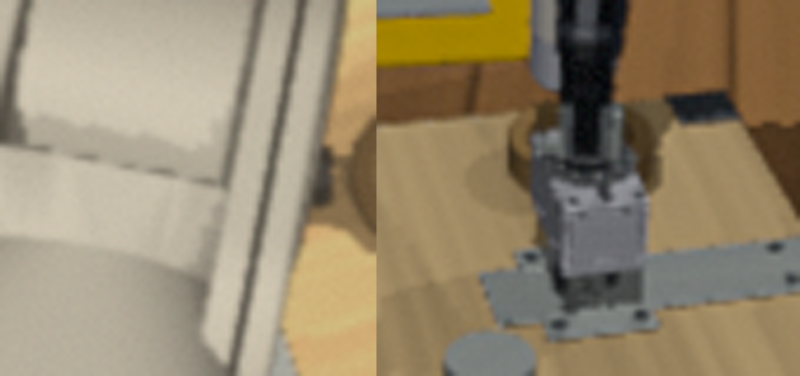

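The top view is blocked by the arm. The side view shows the finger in front of the bar, with the bar's margins even on both sides. Now I'll lower 3 mm and close.

Emit:
drive_tool --rows "24 0 0 3 0;16 0 0 0 0;13 0 0 0 0;8 0 0 0 0;0 0 0 0 0;0 0 0 0 0;0 0 0 0 0"

```text
clock: 4.15
eef_pos: [0.5131, -0.1125, 0.1863]
tool_rot: [0.717, 0.697, 0.0, -0.0]
ft_force: [-0.4, 1.8, 0.9]
grip_width: 0.0105
```

Emit:
drive_tool --rows "0 0 0 0 -0.105;0 0 0 0 -0.105;0 0 0 0 -0.105;0 0 0 0 -0.105;0 0 0 0 -0.105;0 0 0 0 -0.105;0 0 0 0 0"

```text
clock: 4.85
eef_pos: [0.5135, -0.113, 0.1863]
tool_rot: [0.466, 0.885, -0.0, 0.0]
ft_force: [0.4, 1.6, -0.2]
grip_width: 0.0108
```

```bash
python3 -c "
from h import *
o=bot.get_obs();print(o['joint_pos'],o['eef_pos'],o['grip_width'],o['ft_force'],o['ft_torque'],2*np.degrees(np.arctan2(o['tool_rot'][1],o['tool_rot'][0])))"
```

```text
[-2.16388979e-01  3.14163769e-01 -1.41407555e-02  1.24178991e+00
 -4.56621368e-04 -8.17317785e-01] [ 0.51350759 -0.11302671  0.18632589] 0.0107938075349331 [ 0.43233438  1.56744273 -0.16635434] [-0.06740404 -0.14322082  0.04619371] 124.43067515458749
```

Very smooth: the tool is at 124.4° with low forces. Two more clicks.

Emit:
drive_tool --rows "0 0 0 0 -0.105;0 0 0 0 -0.105;0 0 0 0 -0.105;0 0 0 0 -0.105;0 0 0 0 -0.105;0 0 0 0 -0.105;0 0 0 0 -0.105;0 0 0 0 -0.105;0 0 0 0 -0.105;0 0 0 0 -0.105;0 0 0 0 -0.105;0 0 0 0 -0.105"

```text
clock: 6.05
eef_pos: [0.5134, -0.113, 0.1863]
tool_rot: [-0.145, 0.989, -0.0, 0.0]
ft_force: [0.7, -0.1, -0.7]
grip_width: 0.011
```

```bash
python3 -c "
from h import *
o=bot.get_obs();print(o['eef_pos'],o['grip_width'],o['ft_force'],o['ft_torque'],2*np.degrees(np.arctan2(o['tool_rot'][1],o['tool_rot'][0])))
c,i=cam('side'); cv2.imwrite('pics/s3.png',cv2.resize(i[180:240,264:334],None,fx=8,fy=8,interpolation=2))"
```

```text
[ 0.51341883 -0.11304204  0.18632248] 0.011000600524632517 [ 0.66175316 -0.11398892 -0.68403657] [ 0.0227389  -0.12365111  0.02816356] 196.72899044951242
```

View pics/s3.png

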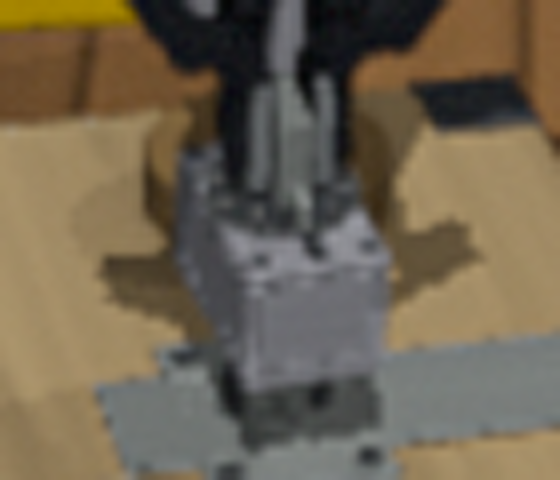

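The pointer blade (302,210) faces the dark rib (315,243), and the bar lies between the fingers. Next is a gentle trial pull.

Emit:
drive_tool --rows "0 0 0 -1 0;0 0 0 -1 0;0 0 0 -1 0;0 0 0 -1 0;0 0 0 -1 0;0 0 0 -1 0;0 0 0 0 0"

```text
clock: 6.8
eef_pos: [0.5133, -0.1128, 0.1925]
tool_rot: [-0.145, 0.989, -0.0, 0.0]
ft_force: [-0.4, -0.4, -4.1]
grip_width: 0.0107
```

It rose past 3 mm carrying only the lock's weight (4 N), so the lock is open. Continuing straight up.

Emit:
drive_tool --rows "0 0 0 -4 0;0 0 0 -4 0;0 0 0 -4 0;0 0 0 -4 0;0 0 0 -4 0;0 0 0 -6 0;0 0 0 -8 0;0 0 0 -10 0;0 0 0 -12 0;0 0 0 -12 0;0 0 0 -10 0;0 0 0 -8 0"

```text
clock: 8.0
eef_pos: [0.5136, -0.1128, 0.2797]
tool_rot: [-0.145, 0.989, -0.0, 0.001]
ft_force: [0.7, -0.3, -5.0]
grip_width: 0.0112
```

Emit:
drive_tool --rows "0 0 0 -5 0;0 0 0 -3 0;0 0 0 0 0;0 0 0 0 0;0 0 0 0 0;0 0 0 0 0;0 0 0 0 0;0 0 0 0 0;0 0 0 0 0;0 0 0 0 0"

```text
clock: 9.0
eef_pos: [0.5132, -0.1128, 0.2863]
tool_rot: [-0.145, 0.989, -0.0, 0.0]
ft_force: [0.8, -0.1, -4.5]
grip_width: 0.0111
```

```bash
python3 -c "
from h import *
o=bot.get_obs();print(o['eef_pos'],o['grip_width'],o['ft_force'],o['ft_torque'],abs(o['joint_vel']).max(),o['tool_rot'])
cam('side','s4.png',(180,90,400,280),3)"
```

```text
[ 0.51319783 -0.11276267  0.28632824] 0.011100984275751982 [ 0.81241755 -0.148892   -4.53565116] [ 0.02366499 -0.02216913  0.05242027] 0.002184407817763126 [-1.44689957e-01  9.89477042e-01 -1.55024698e-05  7.13882322e-06]
```

View pics/s4.png

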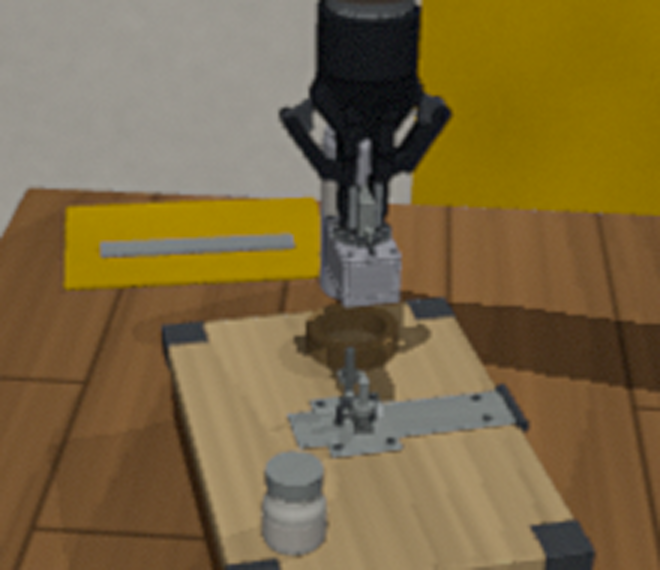

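The lock hangs upright above the bare shackle, its block at (365,265) in the crop. The jar and tape roll look untouched, and the arm is still. Handing in.

```bash
python3 -c "
from h import *
print(bot.job_done())"
```

```text
the job is handed in; nothing more can be done
None
```

The lock is off its shackle, and I handed the job in at about 9 s while the gripper still held it upright and still. The hand-in reports no verdict.

- **Turning the dial:** The pictures put the dial three clicks clockwise of its setting. I gripped the dial's bar and turned it 108° counter-clockwise in a single grip. A side picture then showed the pointer facing the rib.
- **Lifting the lock:** A gentle trial pull rose 6 mm with only about 4 N on the wrist, so the lock was open. I then drew it straight up until the tool had risen 100 mm.
- **Last checks:** The wrist carried about 4.5 N, roughly the lock's weight, and the joints were at rest. The final side picture shows the lock upright above the bare shackle, with the jar and tape roll apparently where they were. The spray can was mostly hidden behind the lock and gripper in that picture, but the arm never went near it.
- **Disagreements:** The grip opening read about 11 mm on the 12 mm bar. The side and top views also differed by a few millimetres on the bar's position. Neither caused trouble. The arm blocked the top view of the dial once I had gripped it, so the dial's setting was checked from the side view and by the lock opening.

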